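# Lock the filter-cube cradle with its spring cotter

### The job

The two filter cubes are in their blue transport cradle, but its upright steel pin is not locked yet. Pick up the spring cotter with the red grip and push its straight leg level through the pin's cross hole, without ramming it, until the bow snaps over and hugs the pin, then let go. How high the pin has been screwed is not known beforehand, so feel for it, and leave the oil bottle, coverslip box and dish where they stand.

Things in the scene. Friction and masses are not known exactly. Their poses are not given: they have to be found in the camera images.
- cradle: Cradle fixed to the desk: blue plate 80 (x) x 134 (y) x 8 mm; filter cubes 34x34x35 mm at y = +40 and -40 mm under an aluminium yoke bar 22 (x) x 124 (y) mm, top 49 mm up. Origin: centre of the plate's underside, on the desk; z up, x along the pin's cross hole (away from the robot at yaw 0). Before and behind the cubes (over 23 mm from the y axis) nothing but the pin is over 11 mm high.
- pin_axis (a point): Point on the upright steel pin's axis, always 64 mm above the desk; axes as the cradle's. Pin: round, 24 mm across, flat top with bevelled rim, on a washer 51 mm up. Screwed to an unknown height: top 78 to 114 mm above the desk, not measured: touch it. It does not yield. The cross hole's centre is 14 mm below the top: level, right through, 8.2 wide x 7.8 mm high, mouths bevelled 2 mm at the sides, 1 mm above and below.
- cotter: Spring cotter of 5 mm steel wire lying flat, 85 g. Red grip 30 (x) x 16 (y) x 16 (z) mm; origin: centre of its underside; z up. Straight leg along +x at y = 0, centre line 2.5 mm above the underside. Bow leg beside it on the +y side, same plane, out to y = 19 mm. Pinch the grip across y with 40 N or more. Bow to either side, from either end of the hole, is right; left alone it may droop some degrees.
- cotter_seat (a point): Point on the straight leg's centre line, 42 mm from the cotter's origin along its +x, inside the bow's belly (x = 32 to 49 mm); it lies on the pin's axis when fully home. Axes as the cotter's.
- cotter_tip (a point): Round tip of the straight leg, 82.5 mm from the cotter's origin along +x. Axes as the cotter's. With the tip 20 mm or a little more inside the hole's near mouth, the bow's flared end (x = 68 mm) meets the pin.
- bow (a joint): Spring angle of the bow leg about its root in the grip, rad: 0 at rest on its stop. Its throat (x = 55 mm, inner side 4.5 mm from the leg's centre line) must spring out some 7 mm (0.1 to 0.15 rad) to pass the pin: the push rises to roughly 7 to 13 N, then drops as the throat snaps over; home, it hugs the pin at 0 to 0.05 rad.
- oil_bottle: Small brown bottle with a black cap, 25 mm across, 52 mm high; origin at the centre of its underside. Bystander.
- coverslip_box: Clear-lidded white coverslip box 30x30x23 mm; origin at the centre of its underside. Bystander.
- dish: Small round culture dish with lid, 40 mm across, 15 mm high; origin at the centre of its underside. Bystander.
There are look-alikes about, which are no part of the job. Leave any green look-alike of the cotter alone.

How it is judged:
By the outcome, as a careful person would: the job done as asked, in the order asked, and still so for the second after the job is handed in, with the robot touching nothing.
It also fails if it takes over 70 s, if anything falls off the work surface, if the arm or the gripper's body presses on something with over 40 N, if the wrist force passes 120 N, or if a joint passes its speed limit or range.

### The arm

A 6-joint arm with a two-finger parallel gripper is mounted at the origin on a cart in front of the work surface, level with it; the furniture and walls round the work are solid. World frame = base frame: x ahead of the robot, y to its left, z up, the work surface at z = 0. Lengths are in m, angles in rad, forces in N, time in s.
With the tool pointing down it reaches from about 0.375 to 0.975 m from the base axis. Payload 3.8 kg.
Tool frame: the origin (TCP) lies at the very end of the fingers, on their centre line; the grasp point (between the pads) lies ctrl.grasp_offset behind it (ctrl.grasp_offset is the distance from the TCP to the grasp point, in m); z points along the fingers, y is the line along which they close (so a half turn about z gives the same grasp; the last joint's range is limited). The gripper opens to 85 mm and grips with 20 to 120 N. Pads are 22 mm wide; open, the fingers measure 114 mm over their backs; the gripper's body (76 mm by 85 mm) begins 54 mm behind the grasp point. The pads swing forward as they close: fully open they stand 13 mm farther back than shut.
Start: joints at [1.287, 0.264, 1.604, -0, 1.274, -0.037], TCP at [0.165, 0.655, 0.196] pointing down, gripper open.
Joint ranges: [-2.63, 2.63], [-0.94, 2.18], [0.31, 2.57], [-1.31, 4.45], [0, 2.66], [-2.55, 2.55]. Speed limits (rad/s): [2.57, 2.57, 3.14, 3.14, 3.14, 3.14].

### API

Orientations are given as a unit quaternion [x, y, z, w].
In Python, from workcell import ctrl gives the robot as it stands. The module is installed in compiled form; this text tells all that it offers.
- The arm moves only by the shell command python3 -m creep 'ROWS'. ROWS is JSON, a list that holds one entry, the list of rows, each a list of 5 numbers: the finger opening in m, from 0 to 0.0854, then the shift along the tool's x, y, z in m, then the turn about the tool's z in degrees. A call has 1 to 10 rows; each row shifts and turns the commanded pose from where the row before left it, along the tool's axes as they then stand; what a row does not reach is not made up. A row lasts 1/12 s, in which the tool goes at most 41.7 mm and 7.16 degrees, less where a joint would pass 70% of its speed; a pose out of reach is approached as far as the arm can. A call is refused whole if a number of a shift passes 0.0417 or a number of a turn 7.16, either way. A call with a gripper value outside its range is refused whole. The fingers move at their own pace and stop on an object; the grip force is fixed at half the most. Time passes only in rows, so rows that do not move let the fingers close. It gives the time, the measured TCP pose, the force, the opening and the grip force at its end, in the units of the state.
- ctrl.state(): the state, without advancing time (a new reading comes with each control period).
- ctrl.get_image(name): name is "side" or "top"; returns (picture, depth): 480x640x3 uint8, blue, green, red; 480x640 float32, m along the optical axis (not along the pixel's ray), 0 where there is no reading.
- ctrl.calibration(name): a dict with "intrinsics" (3x3 intrinsics, pixels), "origin" and "orientation" of the camera in the world. Camera axes: x right, y down, z forward; pixel columns grow to the right and rows downward; lengths in m; the calibration is good to about 2 mm. A picture is of the moment at which its call begins. calibration takes no time and is no camera call.
- ctrl.finish_job(): hands the job in; it is judged then, once.
The state is a dict: "time_s": time; "joint_positions": joint angles; "qvel": joint speeds; "tau": joint torques, N m; "tool_pos": TCP position; "orientation": TCP orientation; "force": force on the tool from outside, world axes, zero at the start; "ft_torque": the same for the moment, N m; "gripper_width": finger opening in m; "grasp_force": force on a finger pad.
Only numpy, scipy, OpenCV 4.12 (cv2) and the standard library are available. Lean on these libraries where they do the work, as an engineer would, in place of code of your own. Each camera call takes 0.05 s, during which the arm holds its last target. There are 200 camera calls.

## Working session

There is one attempt and no reset: what is moved stays moved. The work goes in short steps, Python scripts to look and compute and a shell command to move; the robot and the scene stay as the last step left them, time stands still between calls to the robot, and variables do not carry over. Pictures are saved under pics/ and viewed, at most 10 in all, crops included, and the job is handed in when it is done.

```bash
mkdir -p pics
cat > h.py <<'E'
import numpy as np,cv2
from workcell import ctrl
from scipy.spatial.transform import Rotation as R
def grab(n):
    im,d=ctrl.get_image(n);c=ctrl.calibration(n)
    K=np.array(c["intrinsics"]);o=np.array(c["origin"])
    q=np.array(c["orientation"]); M=R.from_quat(q).as_matrix() if q.size==4 else q
    v,u=np.mgrid[:480,:640]
    P=np.stack([(u-K[0,2])/K[0,0]*d,(v-K[1,2])/K[1,1]*d,d],-1)@M.T+o
    P[d==0]=np.nan
    return im,P,K,o,M
E
python3 - <<'E'
from h import *
for n in("top","side"):
    im,P,K,o,M=grab(n);cv2.imwrite(f"pics/{n}0.png",im);np.save(n+"0.npy",P);print(n,o,M[:,2],K[0,0])
s=ctrl.state();print(s,ctrl.grasp_offset)
print(R.from_quat(s["orientation"]).as_matrix())
E
```

```text
top [ 0.47719055 -0.02197899  1.17206876] [ 0.10518623 -0.00539105 -0.99443793] 509.3786721339037
side [-0.11772396  0.61851175  0.71723721] [ 0.61320636 -0.55735658 -0.55976031] 586.1905063571711
{'time_s': 0.1, 'joint_positions': array([ 1.28707644e+00,  2.64711101e-01,  1.60525711e+00,  1.13994201e-05,
        1.27369014e+00, -3.68889410e-02]), 'qvel': array([ 0.00099902, -0.00041912, -0.00249475,  0.0005205 , -0.00044493,
        0.00113116]), 'tau': array([ 6.43639578e-04, -5.16715336e+01, -3.68584335e+01, -1.14874774e-04,
        6.53595140e-03, -1.86436483e-05]), 'tool_pos': array([0.16470777, 0.65383446, 0.19485354]), 'orientation': array([ 1.23104007e-01,  9.92393237e-01, -1.01873732e-03, -1.70240514e-04]), 'force': array([-0.40140117, -0.18108306,  0.55428875]), 'ft_torque': array([-0.01153512, -0.02807141, -0.06269542]), 'grasp_force': 0.0, 'gripper_width': 0.08513088125344269} 0.0187
[[-9.69690749e-01  2.44334821e-01 -5.88712361e-04]
 [ 2.44335515e-01  9.69688731e-01 -1.98006147e-03]
 [ 8.70697768e-05 -2.06389063e-03 -9.99997866e-01]]
```

View pics/top0.png

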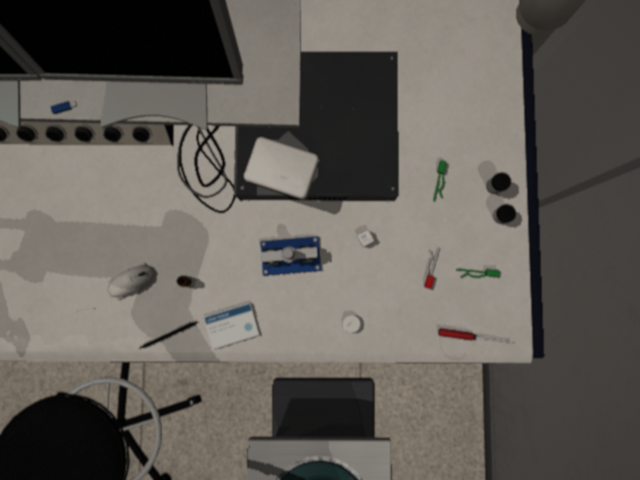

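View pics/side0.png

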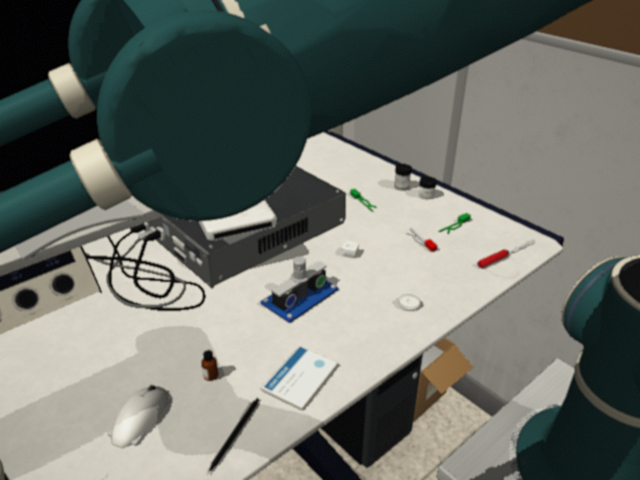

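Run:
```python
from h import *
im=cv2.imread("pics/top0.png").astype(int);P=np.load("top0.npy")
b,g,r=im[...,0],im[...,1],im[...,2]
v,u=np.mgrid[:480,:640]
def rep(n,m):
    p=P[m];p=p[~np.isnan(p[:,0])];c=cv2.minAreaRect((p[:,:2]*1000).astype(np.float32))
    print(n,len(p),np.median(p,0).round(4),"zmax",p[:,2].max().round(3),"rect mm",c)
roi=lambda a,b_,c,d:(u>=a)&(u<b_)&(v>=c)&(v<d)
rep("grip",roi(420,445,240,295)&(r>g+60))
rep("plate",roi(250,335,225,285)&(b>r+40))
rep("pin",roi(275,310,235,275)&(P[...,2]>.06))
# wire
m=roi(415,450,243,276)&(np.abs(r-g)<40)
print(P[250,433],P[262,436])
for n,a in(("bottle",(172,198,272,290)),("box",(355,378,228,250)),("dish",(338,366,312,336))):
    rep(n,roi(*a)&(P[...,2]>.008))
a=cv2.resize(im[232:300,410:460].astype(np.uint8),None,fx=8,fy=8,interpolation=2)
c=cv2.resize(im[225:285,250:335].astype(np.uint8),None,fx=5,fy=5,interpolation=2)
o=np.zeros((544,825,3),np.uint8);o[:544,:400]=a;o[:300,400:825]=c;cv2.imwrite("pics/c1.png",o[:,:800])
```

```text
grip 75 [ 0.5002 -0.2472  0.0165] zmax 0.02 rect mm ((501.1443786621094, -247.72747802734375), (14.815947532653809, 26.9069766998291), 67.99150085449219)
plate 682 [0.5399 0.0703 0.0085] zmax 0.02 rect mm ((559.176513671875, 68.20442962646484), (74.81056213378906, 128.37020874023438), 4.845370769500732)
pin 106 [0.5591 0.0668 0.0879] zmax 0.094 rect mm ((559.69873046875, 67.59977722167969), (22.167665481567383, 21.358932495117188), 45.60283660888672)
[ 0.57397361 -0.26034047  0.00239771] [ 0.54625594 -0.26658199  0.00339054]
bottle 130 [0.5015 0.301  0.0365] zmax 0.057 rect mm ((502.13873291015625, 304.6643371582031), (23.420997619628906, 22.886404037475586), 89.42900085449219)
box 171 [ 0.6009 -0.1022  0.0227] zmax 0.029 rect mm ((600.6447143554688, -103.36445617675781), (29.273399353027344, 29.72323226928711), 28.84340476989746)
dish 248 [ 0.4076 -0.0708  0.0152] zmax 0.022 rect mm ((407.6145935058594, -70.7696304321289), (37.88682556152344, 38.027183532714844), 45.46797561645508)
```

View pics/c1.png

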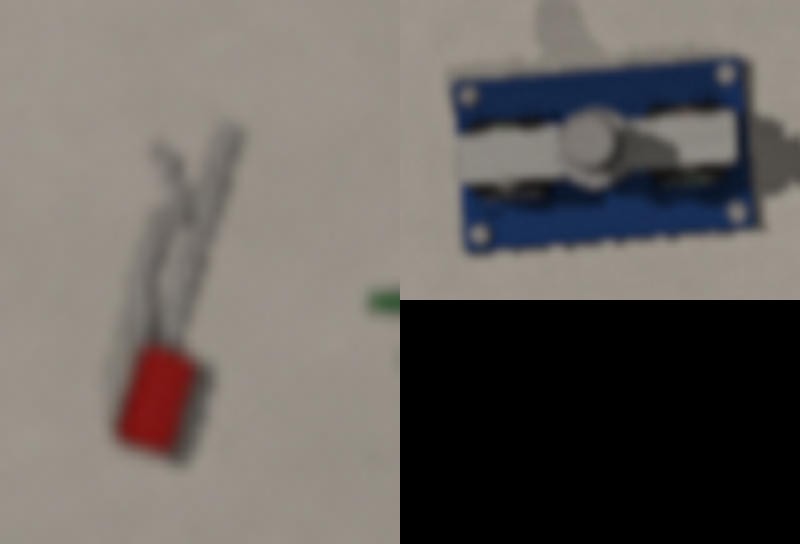

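Run:
```python
from h import *
c=ctrl.calibration("top");K=np.array(c["intrinsics"]);o=np.array(c["origin"]);q=np.array(c["orientation"]);M=R.from_quat(q).as_matrix() if q.size==4 else q
def ray(u,v,z):
    d=M@np.array([(u-K[0,2])/K[0,0],(v-K[1,2])/K[1,1],1]);return o+d*(z-o[2])/d[2]
cr=lambda a,b:(410+(a-3.5)/8,232+(b-3.5)/8)
pl=lambda a,b:(250+(a-402)/5,225+(b-2)/5)
print("grip",ray(*cr(158,398),.016)); t=ray(*cr(235,125),.0025);r_=ray(*cr(180,345),.0025);print("tip,root",t,r_,np.degrees(np.arctan2(*(t-r_)[1::-1])))
H=[ray(*pl(*x),.008) for x in((467,95),(726,75),(479,235),(737,212))]
print("plate",np.mean(H,0));
for a,b in((0,1),(2,3)): 
    e=H[a]-H[b];print(np.linalg.norm(e),np.degrees(np.arctan2(-e[0],e[1])))
for a,b in((0,2),(1,3)):
    e=H[a]-H[b];print(np.linalg.norm(e),np.degrees(np.arctan2(e[1],e[0])))
for z in(.08,.09,.1):print("pin",ray(*pl(590,140),z))
P=np.load("top0.npy");p=P[235:275,275:310].reshape(-1,3);p=p[p[:,2]>.07];print(np.sort(p[:,2]).round(3)[::6])
```

```text
grip [ 0.50168235 -0.24802769  0.016     ]
tip,root [ 0.58053875 -0.27414338  0.0025    ] [ 0.51714292 -0.25722303  0.0025    ] -14.94390464435974
plate [0.55956659 0.06851072 0.008     ]
0.119110515803108 4.714266362731465
0.11808223000059433 5.349733515436402
0.06444322962286435 5.927448969763748
0.06312001823440544 5.012794426425938
pin [0.56049277 0.0682867  0.08      ]
pin [0.55972998 0.06746014 0.09      ]
pin [0.55896719 0.06663358 0.1       ]
[0.071 0.08  0.084 0.086 0.087 0.087 0.087 0.088 0.088 0.088 0.089 0.089
 0.089 0.09  0.09  0.091 0.092 0.094]
```

```bash
python3 -m creep '[[[0.085,-0.035,-0.02,0,0],[0.085,-0.035,-0.02,0,0],[0.085,-0.035,-0.02,0,0],[0.085,-0.035,-0.02,0,0],[0.085,-0.035,-0.02,0,0],[0.085,-0.035,-0.02,0,0],[0.085,-0.035,-0.02,0,0],[0.085,-0.035,-0.02,0,0],[0.085,-0.035,-0.02,0,0],[0.085,-0.035,-0.02,0,3]]]'
```

```text
time_s: 0.93
tool_pos: [0.4562, 0.3733, 0.1957]
orientation: [0.149, 0.989, -0.0, -0.0]
force: [0.1, 0.5, -1.0]
gripper_width: 0.0851
grasp_force: 0.0
```

```bash
cat >> h.py <<'E'
def plan(x,y,z,yaw):
    "shift in current tool axes to the target TCP, and turn (deg) to cotter yaw (tool x opposite)"
    s=ctrl.state();M=R.from_quat(s["orientation"]).as_matrix()
    cy=np.degrees(np.arctan2(-M[1,0],-M[0,0]))
    print("t",round(s["time_s"],2),"tcp",s["tool_pos"].round(4),"yaw",cy.round(2),"shift mm",(M.T@(np.array([x,y,z])-s["tool_pos"])*1000).round(1),"turn",(cy-yaw).round(2),"F",s["force"].round(2),"w",round(s["gripper_width"],4),"j",s["joint_positions"].round(2))
E
python3 -c "
from h import *
plan(.5017,-.248,.1,-17)"
```

```text
t 0.93 tcp [0.4562 0.3733 0.1957] yaw -17.16 shift mm [-226.8 -580.2   95.9] turn -0.16 F [ 0.11  0.55 -1.03] w 0.0851 j [ 0.64  0.1   1.79  0.    1.25 -0.63]
```

```bash
python3 -m creep '[[[0.085,-0.014,-0.036,0,0],[0.085,-0.014,-0.036,0,0],[0.085,-0.014,-0.036,0,0],[0.085,-0.014,-0.036,0,0],[0.085,-0.014,-0.036,0,0],[0.085,-0.014,-0.036,0,0],[0.085,-0.014,-0.036,0,0],[0.085,-0.014,-0.036,0,0],[0.085,-0.014,-0.036,0,0],[0.085,-0.014,-0.036,0,0]]]'; python3 -m creep '[[[0.06,-0.014,-0.036,0.01,0],[0.06,-0.014,-0.036,0.01,0],[0.06,-0.014,-0.036,0.01,0],[0.06,-0.014,-0.036,0.02,0],[0.06,-0.014,-0.036,0.03,0],[0.06,-0.017,-0.036,0.016,0],[0.06,0,-0.004,0,0],[0.06,0,0,0,0]]]';python3 -c "
from h import *
plan(.5017,-.248,.002,-17)
im,P,*_=grab('side');cv2.imwrite('pics/s1.png',cv2.resize(im[180:330,340:540],None,fx=4,fy=4))"
```

```text
time_s: 1.77
tool_pos: [0.4825, -0.012, 0.1958]
orientation: [0.149, 0.989, 0.0, -0.0]
force: [1.5, 0.7, 0.3]
gripper_width: 0.0852
grasp_force: 0.0
time_s: 2.43
tool_pos: [0.4991, -0.2389, 0.1037]
orientation: [0.151, 0.989, 0.001, -0.002]
force: [-0.5, 0.7, -0.2]
gripper_width: 0.0604
grasp_force: 0.0
t 2.43 tcp [ 0.4991 -0.2389  0.1037] yaw -17.35 shift mm [ -5.6  -8.  101.7] turn -0.35 F [-0.53  0.66 -0.2 ] w 0.0604 j [-0.49  0.11  1.96 -0.    1.07 -1.76]
```

View pics/s1.png

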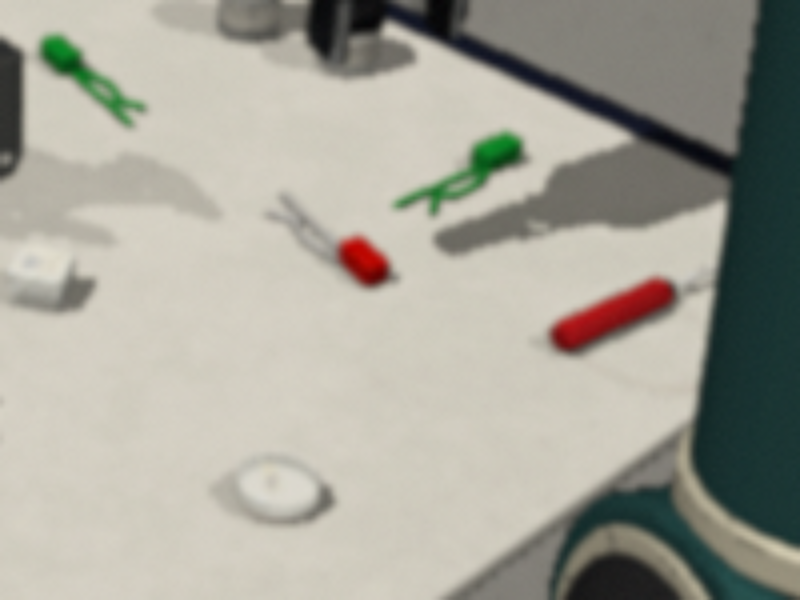

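```bash
python3 -m creep '[[[0.05,-0.0055,-0.008,0.03,0],[0.05,0,0,0.03,0],[0.05,0,0,0.01,0],[0.05,0,0,0,0],[0.05,0,0,0,0]]]';python3 -c "
from h import *
plan(.5017,-.248,.002,-17)
c=ctrl.calibration('side');K=np.array(c['intrinsics']);o=np.array(c['origin']);M=R.from_quat(c['orientation']).as_matrix() if len(c['orientation'])==4 else np.array(c['orientation'])
d=M@np.array([(431-K[0,2])/K[0,0],(244.5-K[1,2])/K[1,1],1]);print(o+d*(.01-o[2])/d[2])"
```

```text
time_s: 2.9
tool_pos: [0.5037, -0.2456, 0.0363]
orientation: [0.148, 0.989, 0.0, -0.0]
force: [-0.1, -0.1, 0.5]
gripper_width: 0.0499
grasp_force: 0.0
t 2.9 tcp [ 0.5037 -0.2456  0.0363] yaw -17.06 shift mm [ 1.1 -2.9 34.3] turn -0.06 F [-0.1  -0.12  0.52] w 0.0499 j [-0.5   0.2   2.    0.    0.94 -1.77]
[ 0.49511477 -0.24581229  0.01      ]
```

```bash
python3 -m creep '[[[0.05,0.002,-0.002,0.012,0],[0.05,0,0,0.012,0],[0.05,0,0,0.006,0],[0.05,0,0,0.004,0],[0.05,0,0,0,0],[0.05,0,0,0,0]]]'; python3 -m creep '[[[0.03,0,0,0,0],[0.01,0,0,0,0],[0.005,0,0,0,0],[0.005,0,0,0,0],[0.005,0,0,0,0],[0.005,0,0,0,0],[0.005,0,0,0,0],[0.005,0,0,0,0]]]'
```

```text
time_s: 3.4
tool_pos: [0.5009, -0.2481, 0.0015]
orientation: [0.149, 0.989, 0.0, -0.0]
force: [-0.4, 0.1, 0.7]
gripper_width: 0.0499
grasp_force: 0.0
time_s: 4.07
tool_pos: [0.5011, -0.2482, 0.0019]
orientation: [0.149, 0.989, -0.0, 0.0]
force: [0.3, 0.9, 0.3]
gripper_width: 0.0048
grasp_force: 0.0
```

```bash
python3 -c "
from h import *
im,P,*_=grab('side');im2,*_=grab('top')
a=cv2.resize(im[180:280,370:500],None,fx=6,fy=6)
b=cv2.resize(im2[235:305,405:455],None,fx=8,fy=8)
cv2.imwrite('pics/s2.png',a);cv2.imwrite('pics/t2.png',b)
r=im[...,2].astype(int)-im[...,1];m=(r>60);m[:,:400]=0;m[:,470:]=0;v,u=np.nonzero(m);print(np.nanmedian(P[m],0),u.mean(),v.mean(),np.nanmin(P[m],0),np.nanmax(P[m],0))"
```

```text
[ 0.49388225 -0.24322761  0.01259459] 430.4019607843137 244.59803921568627 [ 4.83134559e-01 -2.56502120e-01 -3.08265779e-04] [ 0.51003863 -0.23590215  0.01717348]
```

View pics/s2.png

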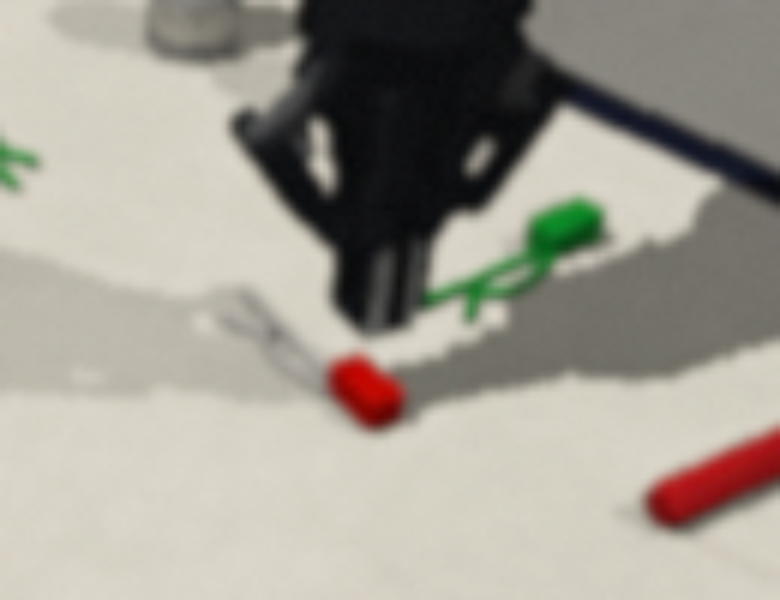

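```bash
python3 -c "
from h import *
s=ctrl.state();print(s['tool_pos'],s['joint_positions'].round(4),s['force'])
for n in('side','top'):
    im,P,K,o,M=grab(n)
    p=M.T@(s['tool_pos']-o);print(n,(K@p/p[2])[:2])
    if n=='side':
        for v in range(222,238,3):print(v,P[v,430],P[v,433])
    else: pass
"
```

```text
[ 0.50113269 -0.24817228  0.00183308] [-0.5043  0.246   2.0198 -0.      0.8758 -1.776 ] [-0.18199229 -0.08180411 -0.21367564]
side [429.10489063 246.02231383]
222 [ 0.49950102 -0.23771551  0.06813863] [ 0.48965135 -0.23437556  0.07423008]
225 [ 0.495206   -0.23312955  0.06473081] [ 0.49189798 -0.23894922  0.06389753]
228 [ 0.49708058 -0.23712247  0.05471772] [ 0.49286405 -0.24174154  0.05482624]
231 [ 0.49411643 -0.23439076  0.04986395] [ 0.49138733 -0.2411035   0.04834183]
234 [ 0.49544702 -0.23765431  0.04027693] [ 0.49066045 -0.2415311   0.04099245]
237 [ 0.52516317 -0.28063666 -0.00113517] [ 0.52130424 -0.28639078 -0.00170274]
top [428.1740387 281.6796   ]
```

View pics/t2.png

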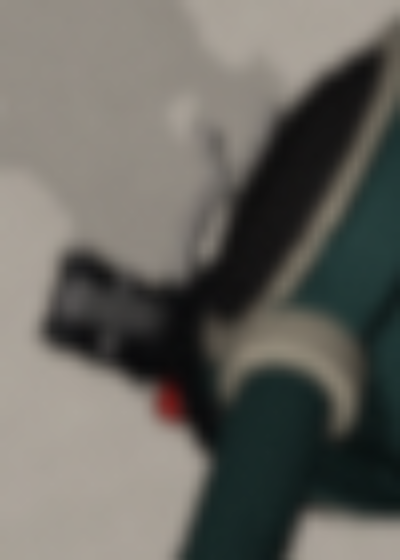

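```bash
python3 -c "
from h import *
im,P,K,o,M=grab('side')
for z in(.03,.037,.045,.06):
    p=M.T@(np.array([.5011,-.2482,z])-o);print(z,(K@p/p[2])[:2])
dark=(im.max(2)<70)
for v in range(222,240,2):
    u=np.nonzero(dark[v,415:450])[0]+415; print(v,u.min() if len(u) else 0,u.max() if len(u) else 0)
im,P,K,o,M=grab('top')
q=P[255:292,408:432].reshape(-1,3);q=q[(q[:,2]>.1)];print(len(q),q.mean(0),q.min(0),q.max(0))
"; python3 -m creep '[[[0.05,0,0,0,0],[0.05,0,0,0,0],[0.05,0,0,0,0],[0.05,0,0,0,0],[0.05,0,0,0,0]]]'
```

```text
0.03 [430.59212019 235.13241446]
0.037 [430.96250619 232.38278778]
0.045 [431.38867347 229.21905879]
0.06 [432.19609804 223.2249981 ]
222 426 440
224 426 440
226 426 439
228 426 439
230 426 440
232 428 437
234 0 0
236 0 0
238 0 0
306 [ 0.51034139 -0.2053839   0.16096219] [ 0.47890569 -0.22093883  0.10091027] [ 0.53045418 -0.16842813  0.43442232]
time_s: 4.78
tool_pos: [0.5011, -0.2482, 0.0018]
orientation: [0.149, 0.989, -0.0, 0.0]
force: [0.3, 0.5, -0.1]
gripper_width: 0.0501
grasp_force: 0.0
```

```bash
python3 -m creep '[[[0.04,0,0,0.008,0],[0.04,0,0,0.008,0],[0.04,0,0,0.006,0],[0.04,0,0,0.004,0],[0.04,0,0,0,0],[0.04,0,0,0,0]]]'; python3 -c "
from h import *
im,P,*_=grab('side');a=cv2.resize(im[180:280,370:500],None,fx=6,fy=6);cv2.imwrite('pics/s3.png',a)
dark=(im.max(2)<70)
for v in range(228,256,2):
    u=np.nonzero(dark[v,405:460])[0]+405; print(v,list(u))
"
```

```text
time_s: 5.28
tool_pos: [0.5005, -0.2479, -0.0249]
orientation: [0.149, 0.989, 0.0, -0.001]
force: [1.1, -1.1, -0.5]
gripper_width: 0.0397
grasp_force: 0.0
228 [np.int64(412), np.int64(413), np.int64(414), np.int64(415), np.int64(416), np.int64(417), np.int64(418), np.int64(419), np.int64(420), np.int64(421), np.int64(422), np.int64(423), np.int64(424), np.int64(425), np.int64(426), np.int64(427), np.int64(439), np.int64(440), np.int64(441), np.int64(442), np.int64(443), np.int64(444), np.int64(445), np.int64(446), np.int64(447)]
230 [np.int64(414), np.int64(415), np.int64(416), np.int64(417), np.int64(418), np.int64(419), np.int64(420), np.int64(421), np.int64(422), np.int64(423), np.int64(424), np.int64(425), np.int64(426), np.int64(438), np.int64(439), np.int64(440), np.int64(441), np.int64(442), np.int64(443), np.int64(444), np.int64(445), np.int64(446), np.int64(447)]
232 [np.int64(416), np.int64(417), np.int64(418), np.int64(419), np.int64(420), np.int64(421), np.int64(422), np.int64(423), np.int64(424), np.int64(425), np.int64(426), np.int64(438), np.int64(439), np.int64(440), 
[... 637 characters left out ...]
4(421), np.int64(422), np.int64(423), np.int64(424), np.int64(438), np.int64(439), np.int64(440), np.int64(441), np.int64(442), np.int64(443), np.int64(445)]
240 [np.int64(417), np.int64(418), np.int64(419), np.int64(420), np.int64(421), np.int64(422), np.int64(423), np.int64(424), np.int64(438), np.int64(439), np.int64(440), np.int64(441), np.int64(442), np.int64(443)]
242 [np.int64(418), np.int64(419), np.int64(420), np.int64(421), np.int64(422), np.int64(423), np.int64(426), np.int64(440), np.int64(441), np.int64(442)]
244 [np.int64(420), np.int64(421), np.int64(422), np.int64(423), np.int64(426), np.int64(427)]
246 [np.int64(426), np.int64(427), np.int64(428)]
248 []
250 []
252 []
254 []
```

View pics/s3.png

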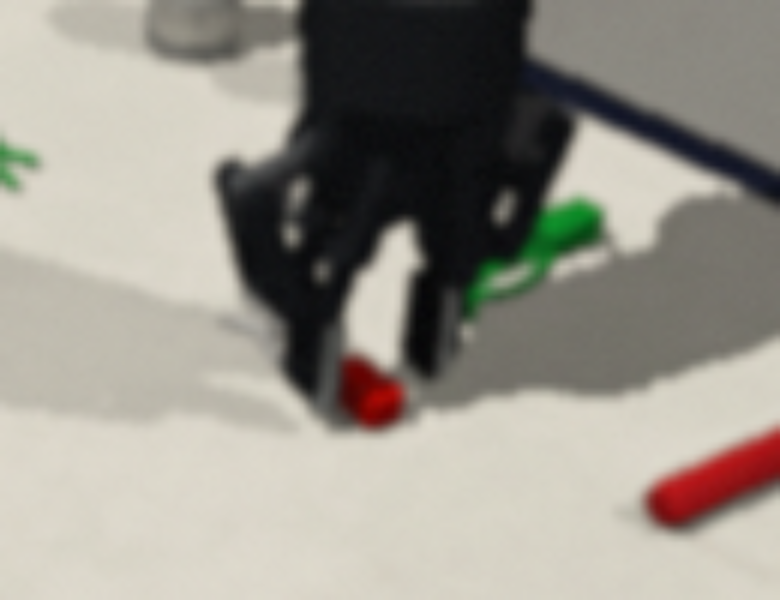

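```bash
python3 -m creep '[[[0.035,0.004,0,0.002,0],[0.035,0,0,0.002,0],[0.03,0,0,0.001,0],[0.03,0,0,0.001,0],[0.03,0,0,0.001,0],[0.03,0,0,0,0],[0.03,0,0,0,0]]]'; python3 -m creep '[[[0.02,0,0,0,0],[0.01,0,0,0,0],[0.005,0,0,0,0],[0.005,0,0,0,0],[0.005,0,0,0,0],[0.005,0,0,0,0]]]'
```

```text
time_s: 5.92
tool_pos: [0.4973, -0.247, -0.0312]
orientation: [0.149, 0.989, -0.0, 0.0]
force: [-0.4, -0.3, 0.9]
gripper_width: 0.03
grasp_force: 0.0
time_s: 6.42
tool_pos: [0.4976, -0.2471, -0.0308]
orientation: [0.149, 0.989, -0.0, 0.0]
force: [-0.2, 0.5, 3.2]
gripper_width: 0.0142
grasp_force: 61.3
```

```bash
python3 -m creep '[[[0.005,0,0,-0.005,0],[0.005,0,0,-0.015,0],[0.005,0,0,-0.03,0],[0.005,0,0,-0.035,0],[0.005,0,0,-0.035,0],[0.005,0,0,-0.02,0],[0.005,0,0,0,-7],[0.005,0,0,0,-7],[0.005,0,0,0,-7],[0.005,0,0,0,-1.3]]]'; python3 -c "
from h import *
plan(.5595,.068,.11,5.2)"
```

```text
time_s: 7.25
tool_pos: [0.4969, -0.2467, 0.1088]
orientation: [-0.047, 0.999, 0.0, -0.0]
force: [0.2, 0.8, -1.0]
gripper_width: 0.0141
grasp_force: 60.9
t 7.25 tcp [ 0.4969 -0.2467  0.1088] yaw 5.38 shift mm [-91.8 307.5  -1.2] turn 0.18 F [ 0.21  0.79 -0.98] w 0.0141 j [-0.51  0.11  1.95 -0.    1.08 -2.17]
```

```bash
python3 -m creep '[[[0.005,-0.01,0.02,0,0],[0.005,-0.01,0.035,0,0],[0.005,-0.01,0.036,0,0],[0.005,-0.01,0.036,0,0],[0.005,-0.01,0.036,0,0],[0.005,-0.01,0.036,0,0],[0.005,-0.01,0.036,0,0],[0.005,-0.01,0.036,0,0],[0.005,-0.01,0.03,0,0],[0.005,-0.002,0.0065,0,0]]]'; python3 -m creep '[[[0.005,0,0,0.01,0],[0.005,0,0,0.01,0],[0.005,0,0,0,0],[0.005,0,0,0,0]]]'; python3 -c "
from h import *
plan(.5595,.068,.09,5.2)
im,P,*_=grab('side');im2,*_=grab('top')
a=cv2.resize(im[200:320,240:370],None,fx=3,fy=4);b=cv2.resize(im2[200:310,240:340],None,fx=4,fy=4.3636) if 0 else cv2.resize(im2[200:320,240:340],None,fx=4,fy=4)
cv2.imwrite('pics/s4.png',np.hstack([a,b]))"
```

```text
time_s: 8.08
tool_pos: [0.5617, 0.0721, 0.1086]
orientation: [-0.045, 0.999, 0.001, 0.0]
force: [-0.6, -0.4, -0.1]
gripper_width: 0.0141
grasp_force: 60.9
time_s: 8.42
tool_pos: [0.5593, 0.0659, 0.0868]
orientation: [-0.044, 0.999, -0.0, -0.002]
force: [-0.1, -0.5, -1.4]
gripper_width: 0.014
grasp_force: 60.9
t 8.42 tcp [0.5593 0.0659 0.0868] yaw 5.03 shift mm [-0.4  2.  -3.2] turn -0.17 F [-0.07 -0.49 -1.43] w 0.014 j [ 0.07  0.15  1.95 -0.    1.04 -1.58]
```

View pics/s4.png

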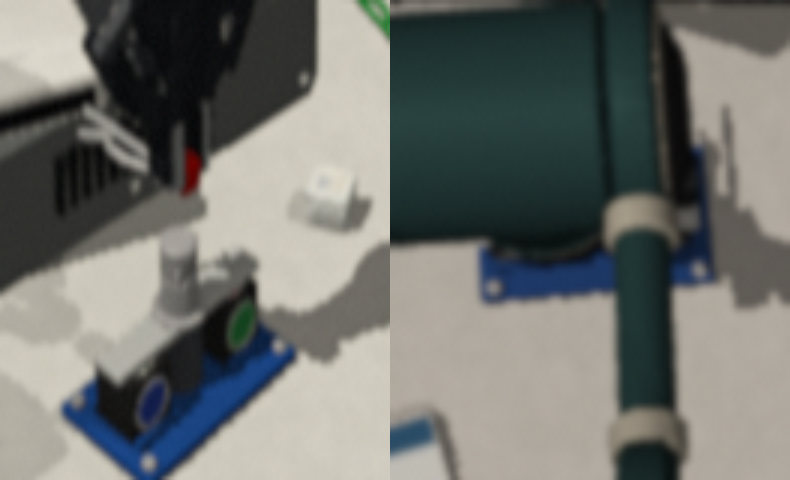

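```bash
cat > ok.py <<'E'
import sys,numpy as np
from workcell import ctrl
s=ctrl.state();f=s["force"];print(s["tool_pos"].round(4),f.round(2),round(s["time_s"],2))
sys.exit(int(np.linalg.norm(f)>float(sys.argv[1])))
E
python3 -m creep '[[[0.005,0,0.0015,0.008,0],[0.005,0,0,0.008,0],[0.005,0,0,0.005,0],[0.005,0,0,0,0],[0.005,0,0,0,0]]]' >/dev/null; python3 ok.py 3.5 && python3 -m creep '[[[0.005,0,0,0.001,0],[0.005,0,0,0.001,0],[0.005,0,0,0,0]]]'>/dev/null && python3 ok.py 3.5 && python3 -m creep '[[[0.005,0,0,0.001,0],[0.005,0,0,0.001,0],[0.005,0,0,0,0]]]'>/dev/null && python3 ok.py 3.5 && python3 -m creep '[[[0.005,0,0,0.001,0],[0.005,0,0,0,0]]]'>/dev/null && python3 ok.py 3.5 && python3 -m creep '[[[0.005,0,0,0.001,0],[0.005,0,0,0,0]]]'>/dev/null && python3 ok.py 3.5 && python3 -m creep '[[[0.005,0,0,0.001,0],[0.005,0,0,0,0]]]'>/dev/null && python3 ok.py 3.5 && python3 -m creep '[[[0.005,0,0,0.001,0],[0.005,0,0,0,0]]]'>/dev/null && python3 ok.py 3.5
```

```text
[0.5604 0.0689 0.067 ] [ 0.23  0.37 -1.29] 8.93
[0.5613 0.0691 0.0659] [ 0.15 -0.58 -0.37] 9.18
[0.561  0.0691 0.0637] [-0.54  0.04 -1.41] 9.43
[0.561  0.069  0.0626] [-0.25 -0.29 -0.27] 9.6
[0.561  0.069  0.0617] [ 0.95  0.08 -0.29] 9.77
[0.561  0.069  0.0606] [ 0.12  1.08 -1.59] 9.93
[0.561  0.069  0.0596] [ 0.32 -0.12 -1.04] 10.1
```

```bash
python3 -m creep '[[[0.005,0,0,0.001,0],[0.005,0,0,0,0]]]'>/dev/null && python3 ok.py 3.5 && python3 -m creep '[[[0.005,0,0,0.001,0],[0.005,0,0,0,0]]]'>/dev/null && python3 ok.py 3.5 && python3 -m creep '[[[0.005,0,0,0.001,0],[0.005,0,0,0,0]]]'>/dev/null && python3 ok.py 3.5 && python3 -m creep '[[[0.005,0,0,0.001,0],[0.005,0,0,0,0]]]'>/dev/null && python3 ok.py 3.5 && python3 -m creep '[[[0.005,0,0,0.001,0],[0.005,0,0,0,0]]]'>/dev/null && python3 ok.py 3.5 && python3 -m creep '[[[0.005,0,0,0.001,0],[0.005,0,0,0,0]]]'>/dev/null && python3 ok.py 3.5 && python3 -m creep '[[[0.005,0,0,0.001,0],[0.005,0,0,0,0]]]'>/dev/null && python3 ok.py 3.5&& python3 -m creep '[[[0.005,0,0,0.001,0],[0.005,0,0,0,0]]]'>/dev/null && python3 ok.py 3.5
```

```text
[0.561  0.069  0.0587] [-0.4   0.77 -0.19] 10.27
[0.561  0.069  0.0576] [ 0.06 -0.06 -1.42] 10.43
[0.5612 0.069  0.0575] [-2.6   0.28  4.15] 10.6
```

```bash
python3 -m creep '[[[0.005,0,0,-0.004,0],[0.005,0,0,-0.004,0],[0.005,0.01,0,0,0],[0.005,0.02,0,0,0],[0.005,0.025,0,0,0],[0.005,0.025,0,0,0],[0.005,0.02,0,0,0],[0.005,0.01,0,0,0],[0.005,0,0,0,0]]]'; python3 -m creep '[[[0.005,0,0,0.01,0],[0.005,0,0,0.0145,0],[0.005,0,0,0,0],[0.005,0,0,0,0],[0.005,0,0,0,0]]]'
python3 -c "
from h import *
plan(.5595,.068,.0411,5.2)
im,P,*_=grab('side');im2,P2,*_=grab('top');np.save('sp5',P);np.save('tp5',P2);cv2.imwrite('pics/full_t5.png',im2);cv2.imwrite('pics/full_s5.png',im)
a=cv2.resize(im[220:320,240:360],None,fx=3.3,fy=4);b=cv2.resize(im2[220:320,250:330],None,fx=5,fy=5,interpolation=2)
h=np.zeros((500,396,3),np.uint8);h[:400]=a
cv2.imwrite('pics/s5.png',np.hstack([h,b]))"
```

```text
time_s: 11.35
tool_pos: [0.4488, 0.059, 0.0642]
orientation: [-0.045, 0.999, -0.0, -0.001]
force: [-0.5, 0.5, -0.9]
gripper_width: 0.0141
grasp_force: 60.9
time_s: 11.77
tool_pos: [0.4525, 0.0592, 0.0403]
orientation: [-0.045, 0.999, -0.0, 0.0]
force: [0.2, -0.4, -0.9]
gripper_width: 0.0141
grasp_force: 60.9
t 11.77 tcp [0.4525 0.0592 0.0403] yaw 5.16 shift mm [-107.4   -0.8   -0.8] turn -0.04 F [ 0.22 -0.36 -0.95] w 0.0141 j [ 0.08  0.01  2.21 -0.    0.93 -1.59]
```

View pics/s5.png

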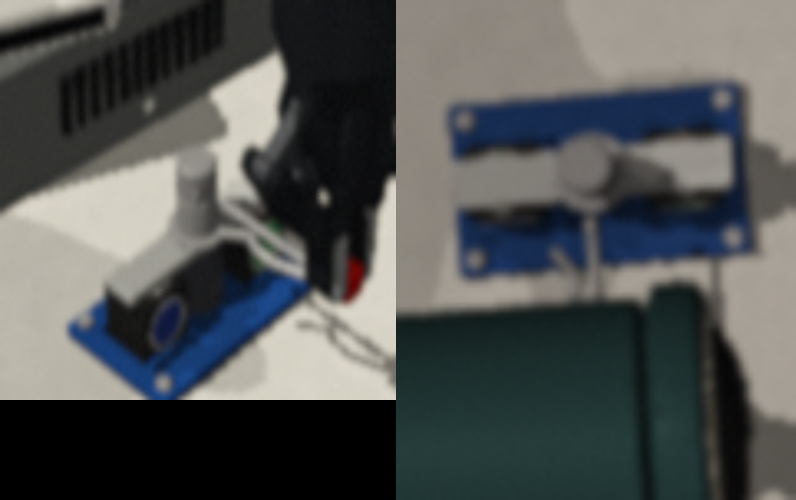

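Run:
```python
from h import *
c=ctrl.calibration("top");K=np.array(c["intrinsics"]);o=np.array(c["origin"]);q=np.array(c["orientation"]);M=R.from_quat(q).as_matrix() if q.size==4 else q
def ray(u,v,z):
    d=M@np.array([(u-K[0,2])/K[0,0],(v-K[1,2])/K[1,1],1]);return o+d*(z-o[2])/d[2]
im=cv2.imread("pics/full_t5.png");g=im.astype(int).sum(2)/3
# leg: bright ridge per row
L=[]
for v in range(264,279):
    row=g[v,286:296]; w=np.clip(row-np.median(g[v,280:300])-15,0,None)
    if w.sum()>0:
        u=286+(w*np.arange(10)).sum()/w.sum();L.append(ray(u,v,.0743));print(v,round(u,2),w.max().round(),L[-1][:2].round(4))
# pin top: edge via bright patch
print((g[240:266,278:302]).astype(int))
```

```text
264 288.28 35.0 [0.5363 0.067 ]
265 288.31 33.0 [0.5342 0.0669]
266 288.38 26.0 [0.532  0.0667]
267 288.45 22.0 [0.5299 0.0665]
268 288.58 25.0 [0.5277 0.0662]
269 288.67 28.0 [0.5256 0.066 ]
270 288.73 28.0 [0.5234 0.0658]
271 288.76 27.0 [0.5213 0.0657]
272 289.0 10.0 [0.5191 0.0652]
273 295.0 7.0 [0.517  0.0523]
274 294.75 22.0 [0.5149 0.0528]
275 294.64 17.0 [0.5127 0.053 ]
276 294.62 11.0 [0.5106 0.053 ]
277 294.65 9.0 [0.5084 0.0529]
[[ 68  66  66  63  60  58  56  55  54  54  52  50  51  49  50  49  48  48
   49  49  48  47  47  48]
 [ 50  49  48  49  48  49  48  48  47  48  47  47  47  47  48  48  48  48
   49  49  49  48  47  48]
 [ 48  48  48  47  48  48  47  47  47  47  47  47  47  48  48  49  48  48
   49  48  48  47  48  47]
 [ 48  48  48  49  48  49  47  47  46  48  47  48  48  48  49  48  49  49
   47  48  48  47  46  47]
 [ 48  49  47  49  49  49  48  48  47  47  48  49  49  48  49  48  48  47
   48  47  48  45  43  43]
 [ 48  49  49  48  50  48  48  48  51  53  54  56  55  53  50  48  48  47
   48  48  46  44  39  37]
 [ 46  48  46  46  47  49  52  56  62  69  74  74 
[... 1270 characters left out ...]
12 110 105  98  98 103 104  99  89  82  76  71  61  52  49  45  38
   33  32  31  27  25  22]
 [ 82  80  78  73  67  71  87 100 101 100  99  96  91  78  57  42  35  27
   24  22  23  20  17  15]
 [ 42  39  40  38  37  43  59  75  84  93  98  97  89  74  50  33  25  22
   21  21  22  21  19  18]
 [ 20  16  18  23  25  26  32  43  53  68  79  77  66  51  36  26  22  22
   22  22  22  23  21  21]
 [ 22  17  17  22  25  24  22  24  31  53  73  70  49  38  34  30  27  28
   27  28  27  24  23  23]
 [ 22  19  20  23  26  26  23  21  31  60  88  79  50  40  42  41  38  38
   38  39  36  31  29  26]
 [ 23  20  23  28  33  32  29  28  35  66  94  84  55  44  47  46  47  47
   47  46  46  43  40  36]]
```

Run:
```python
from h import *
c=ctrl.calibration("top");K=np.array(c["intrinsics"]);o=np.array(c["origin"]);q=np.array(c["orientation"]);M=R.from_quat(q).as_matrix() if q.size==4 else q
def pr(p): p=M.T@(np.array(p)-o);return (K@p/p[2])[:2].round(2)
for z in(.051,.088):print(z,pr([.5596,.0685,z]),pr([.5596,.0665,z]))
im=cv2.imread("pics/full_t5.png")
# model overlays: template match of rendered circle edges via gradient
g=cv2.GaussianBlur(cv2.resize(im,None,fx=8,fy=8,interpolation=cv2.INTER_CUBIC)[235*8:270*8,275*8:305*8],(0,0),5)
def ring(cx,cy,z,r):
    a=np.linspace(0,2*np.pi,73);return np.array([pr([cx+r*np.cos(t),cy+r*np.sin(t),z]) for t in a])
out=g.copy()
for r,col in((.012,(0,0,255)),(.010,(0,255,255))):
    p=((ring(.5596,.0685,.088 if r>.011 else .0885,r)-[275,235]+.5)*8).astype(np.int32);cv2.polylines(out,[p],True,col,1)
p=((ring(.5596,.0685,.051,.012)-[275,235]+.5)*8).astype(np.int32);cv2.polylines(out,[p],True,(0,255,0),1)
cv2.imwrite("pics/ov.png",cv2.resize(np.hstack([g,out]),None,fx=1.6,fy=1.6))
```

```text
0.051 [288.57 254.01] [289.48 254.01]
0.088 [287.19 252.73] [288.13 252.73]
```

View pics/ov.png

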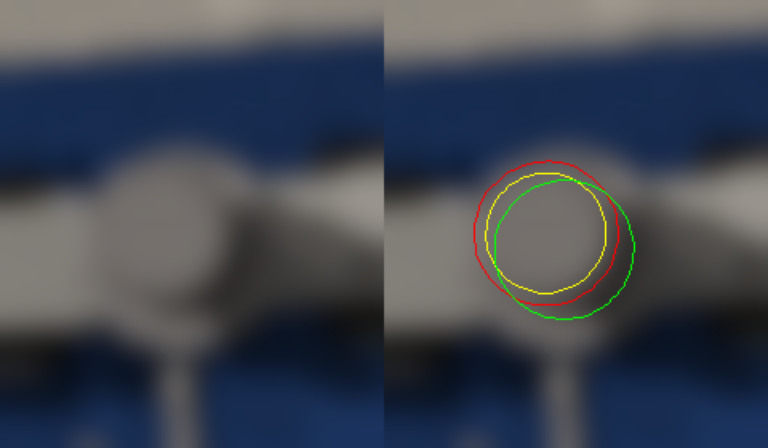

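```bash
python3 -m creep '[[[0.005,-0.002,-0.0005,-0.0008,0],[0.005,-0.003,0,0,0],[0.005,0,0,0,0],[0.005,0,0,0,0]]]'>/dev/null; python3 ok.py 4 && python3 -m creep '[[[0.005,-0.002,0,0,0],[0.005,-0.001,0,0,0],[0.005,0,0,0,0]]]'>/dev/null; python3 ok.py 4 && python3 -m creep '[[[0.005,-0.001,0,0,0],[0.005,-0.001,0,0,0],[0.005,0,0,0,0]]]'>/dev/null; python3 ok.py 4 && python3 -m creep '[[[0.005,-0.001,0,0,0],[0.005,-0.001,0,0,0],[0.005,0,0,0,0]]]'>/dev/null; python3 ok.py 4 && python3 -m creep '[[[0.005,-0.001,0,0,0],[0.005,-0.001,0,0,0],[0.005,0,0,0,0]]]'>/dev/null; python3 ok.py 4 && python3 -m creep '[[[0.005,-0.001,0,0,0],[0.005,-0.001,0,0,0],[0.005,0,0,0,0]]]'>/dev/null; python3 ok.py 4 && python3 -m creep '[[[0.005,-0.001,0,0,0],[0.005,-0.001,0,0,0],[0.005,0,0,0,0]]]'>/dev/null; python3 ok.py 4
```

```text
[0.4572 0.0591 0.0415] [-0.25  0.43 -1.57] 12.2
[0.4599 0.0594 0.0412] [-0.83 -0.   -0.68] 12.45
[0.4618 0.0596 0.0412] [ 0.05  0.22 -1.89] 12.7
[0.4639 0.0598 0.0412] [ 0.52 -0.09 -0.46] 12.95
[0.4659 0.0599 0.0412] [ 1.05 -0.16 -1.37] 13.2
[0.4679 0.0601 0.0412] [ 0.05  0.17 -1.17] 13.45
[0.4698 0.0603 0.0412] [ 0.71  0.66 -0.95] 13.7
```

```bash
python3 -m creep '[[[0.005,-0.001,0,0,0],[0.005,-0.001,0,0,0],[0.005,-0.001,0,0,0],[0.005,0,0,0,0]]]'>/dev/null; python3 ok.py 4 && python3 -m creep '[[[0.005,-0.001,0,0,0],[0.005,-0.001,0,0,0],[0.005,-0.001,0,0,0],[0.005,0,0,0,0]]]'>/dev/null; python3 ok.py 4 && python3 -m creep '[[[0.005,-0.001,0,0,0],[0.005,-0.001,0,0,0],[0.005,-0.001,0,0,0],[0.005,0,0,0,0]]]'>/dev/null; python3 ok.py 4 && python3 -m creep '[[[0.005,-0.001,0,0,0],[0.005,-0.001,0,0,0],[0.005,0,0,0,0]]]'>/dev/null; python3 ok.py 4 && python3 -m creep '[[[0.005,-0.001,0,0,0],[0.005,-0.001,0,0,0],[0.005,0,0,0,0]]]'>/dev/null; python3 ok.py 4 && python3 -m creep '[[[0.005,-0.001,0,0,0],[0.005,-0.001,0,0,0],[0.005,0,0,0,0]]]'>/dev/null; python3 ok.py 4
python3 -c "
from h import *
im,P,*_=grab('side');im2,P2,*_=grab('top')
cv2.imwrite('pics/s6.png',np.hstack([cv2.resize(im[230:310,260:360],None,fx=4,fy=5),cv2.resize(im2[225:305,250:330],None,fx=5,fy=5,interpolation=2)]))"
```

```text
[0.4729 0.0606 0.0412] [ 0.6   0.07 -0.39] 14.03
[0.4758 0.0608 0.0412] [-0.27  0.86 -0.54] 14.37
[0.4788 0.0611 0.0412] [ 0.09 -0.31 -1.77] 14.7
[0.4808 0.0613 0.0412] [ 0.68  0.82 -1.86] 14.95
[0.4828 0.0614 0.0412] [ 0.14 -0.15 -1.05] 15.2
[0.4848 0.0616 0.0412] [ 1.08 -0.91 -1.03] 15.45
```

View pics/s6.png

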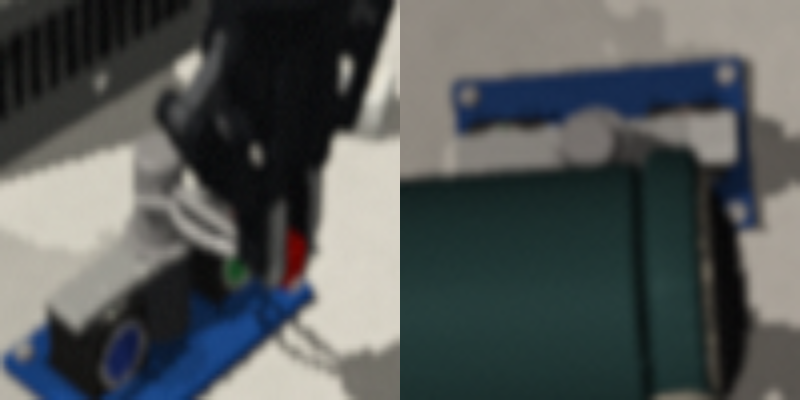

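```bash
for i in 1; do python3 -m creep '[[[0.005,-0.001,0,0,0],[0.005,-0.001,0,0,0],[0.005,0,0,0,0]]]'>/dev/null; done; python3 ok.py 14 && python3 -m creep '[[[0.005,-0.001,0,0,0],[0.005,-0.001,0,0,0],[0.005,0,0,0,0]]]'>/dev/null; python3 ok.py 14 && python3 -m creep '[[[0.005,-0.001,0,0,0],[0.005,-0.001,0,0,0],[0.005,0,0,0,0]]]'>/dev/null; python3 ok.py 14 && python3 -m creep '[[[0.005,-0.001,0,0,0],[0.005,-0.001,0,0,0],[0.005,0,0,0,0]]]'>/dev/null; python3 ok.py 14 && python3 -m creep '[[[0.005,-0.001,0,0,0],[0.005,-0.001,0,0,0],[0.005,0,0,0,0]]]'>/dev/null; python3 ok.py 14
```

```text
[0.4861 0.062  0.0409] [-0.74  0.46 -0.72] 15.8
[0.4873 0.0623 0.0406] [-4.53  3.01 -0.77] 16.05
[0.4884 0.0624 0.0402] [-5.21  2.57 -0.58] 16.3
[0.4891 0.0626 0.0399] [-8.22  2.62  0.36] 16.55
[0.4897 0.0627 0.0396] [-11.78   2.58   3.24] 16.8
```

```bash
python3 -m creep '[[[0.005,0,0,-0.0008,0],[0.005,0,0,-0.0008,0],[0.005,0,0,0,0]]]';python3 -c "
from h import *
plan(.5177,.068,.0412,5.2);s=ctrl.state();print(R.from_quat(s['orientation']).as_matrix().round(4),s['ft_torque'])"
```

```text
time_s: 17.05
tool_pos: [0.4898, 0.0628, 0.0408]
orientation: [-0.045, 0.999, 0.0, -0.005]
force: [-8.5, 2.4, -1.8]
gripper_width: 0.0139
grasp_force: 60.8
t 17.05 tcp [0.4898 0.0628 0.0408] yaw 5.18 shift mm [-28.3   2.7  -0.7] turn -0.02 F [-8.48  2.43 -1.76] w 0.0139 j [ 0.08  0.08  2.13  0.    0.94 -1.59]
[[-9.959e-01 -9.030e-02 -9.000e-03]
 [-9.030e-02  9.959e-01  1.000e-04]
 [ 9.000e-03  9.000e-04 -1.000e+00]] [0.45123168 1.58345088 0.28191109]
```

```bash
python3 -m creep '[[[0.005,-0.001,0,-0.0002,0],[0.005,-0.001,0,-0.0002,0],[0.005,0,0,0,0]]]'>/dev/null; python3 ok.py 15 && python3 -m creep '[[[0.005,-0.001,0,-0.0002,0],[0.005,-0.001,0,-0.0002,0],[0.005,0,0,0,0]]]'>/dev/null; python3 ok.py 15 && python3 -m creep '[[[0.005,-0.001,0,-0.0002,0],[0.005,-0.001,0,-0.0002,0],[0.005,0,0,0,0]]]'>/dev/null; python3 ok.py 15
```

```text
[0.4909 0.0631 0.0408] [-10.88   3.96  -0.91] 17.3
[0.4927 0.0635 0.041 ] [-5.45  6.13 -1.39] 17.55
[0.4975 0.0641 0.0424] [-5.52  5.2  -3.24] 17.8
```

```bash
python3 -m creep '[[[0.005,-0.001,0,0.0008,0],[0.005,-0.001,0,0.0003,0],[0.005,0,0,0,0]]]'>/dev/null; python3 ok.py 14 && python3 -m creep '[[[0.005,-0.001,0,0,0],[0.005,-0.001,0,0,0],[0.005,0,0,0,0]]]'>/dev/null; python3 ok.py 14 && python3 -m creep '[[[0.005,-0.001,0,0,0],[0.005,-0.001,0,0,0],[0.005,0,0,0,0]]]'>/dev/null; python3 ok.py 14
```

```text
[0.5003 0.0644 0.0417] [-3.87  6.11 -1.45] 18.05
[0.5026 0.0646 0.0419] [-5.03  6.41 -1.75] 18.3
[0.5056 0.0649 0.0422] [-1.48  6.4  -2.62] 18.55
```

```bash
python3 -m creep '[[[0.005,-0.001,0,0.0005,0],[0.005,-0.001,0,0.0003,0],[0.005,0,0,0,0]]]'>/dev/null; python3 ok.py 14 && python3 -m creep '[[[0.005,-0.001,0,0,0],[0.005,-0.001,0,0,0],[0.005,0,0,0,0]]]'>/dev/null; python3 ok.py 14 && python3 -m creep '[[[0.005,-0.001,0,0,0],[0.005,-0.001,0,0,0],[0.005,0,0,0,0]]]'>/dev/null; python3 ok.py 14&& python3 -m creep '[[[0.005,-0.001,0,0,0],[0.005,0,0,0,0]]]'>/dev/null; python3 ok.py 14
```

```text
[0.5096 0.0653 0.0423] [ 0.51  7.01 -3.23] 18.8
[0.5117 0.0654 0.0424] [-0.04  6.07 -1.97] 19.05
[0.5134 0.0655 0.0423] [-0.43  4.47 -2.28] 19.3
[0.5141 0.0655 0.0422] [-0.12  4.94 -1.45] 19.47
```

```bash
python3 -m creep '[[[0.005,-0.001,0.0005,0.0003,0],[0.005,-0.001,0.0005,0.0003,0],[0.005,0,0,0,0]]]'>/dev/null; python3 ok.py 14 && python3 -m creep '[[[0.005,-0.001,0.0005,0,0],[0.005,0,0.0005,0,0],[0.005,0,0,0,0]]]'>/dev/null; python3 ok.py 14; python3 -m creep '[[[0.005,0,0,0,0],[0.005,0,0,0,0],[0.005,0,0,0,0]]]'
```

```text
[0.5158 0.0661 0.0416] [-0.91  3.96 -0.79] 19.72
[0.5163 0.0663 0.0414] [-2.79  2.32 -0.23] 19.97
time_s: 20.22
tool_pos: [0.5163, 0.0663, 0.0414]
orientation: [-0.045, 0.999, -0.0, 0.0]
force: [-2.0, 1.8, -0.9]
gripper_width: 0.0141
grasp_force: 61.0
```

```bash
python3 -m creep '[[[0.016,0,0,0,0],[0.02,0,0,0,0],[0.026,0,0,0,0],[0.034,0,0,0,0],[0.04,0,0,0,0],[0.045,0,0,0,0],[0.045,0,0,0,0]]]'; python3 -c "
from h import *
im,P,*_=grab('side')
m=(im[...,2].astype(int)-im[...,1]>60);m[:,:290]=0;m[:,370:]=0;m[:220]=0;m[320:]=0;v,u=np.nonzero(m);print(len(u),u.mean(),v.mean(),np.nanmedian(P[m],0))"
```

```text
time_s: 20.8
tool_pos: [0.5164, 0.0664, 0.0416]
orientation: [-0.045, 0.999, -0.0, 0.0]
force: [0.1, -0.1, -0.0]
gripper_width: 0.0449
grasp_force: 0.0
109 315.9449541284404 275.25688073394497 [0.50855803 0.06797623 0.07785643]
```

```bash
python3 -m creep '[[[0.045,0,0,-0.005,0],[0.045,0,0,-0.01,0],[0.045,0,0,-0.03,0],[0.045,0,0,-0.035,0],[0.045,0.03,0,-0.02,0],[0.045,0.03,0,0,0],[0.045,0.03,0,0,0],[0.045,0.02,0,0,0],[0.045,0,0,0,0],[0.045,0,0,0,0]]]'
python3 - <<'E'
from h import *
for n in("side","top"):
    im,P,K,o,M=grab(n);cv2.imwrite(f"pics/fin_{n}.png",im)
    m=(im[...,2].astype(int)-im[...,1]>60)
    b=(slice(200,320),slice(270,370)) if n=="side" else (slice(230,300),slice(260,330))
    mm=np.zeros_like(m);mm[b]=m[b];p=P[mm];print(n,mm.sum(),np.nanmedian(p,0),np.nanmin(p,0),np.nanmax(p,0))
    if mm.sum()>5:
        r=cv2.minAreaRect((p[~np.isnan(p[:,0]),:2]*1000).astype(np.float32));print(r)
E
```

```text
time_s: 21.68
tool_pos: [0.4065, 0.0566, 0.1425]
orientation: [-0.045, 0.999, 0.0, 0.001]
force: [1.0, 0.4, -0.0]
gripper_width: 0.045
grasp_force: 0.0
side 163 [0.51428416 0.07061938 0.07691543] [0.4999522  0.04226365 0.02665937] [0.55285264 0.07641608 0.08320149]
((528.09814453125, 61.68949890136719), (24.295642852783203, 58.42905807495117), 66.15791320800781)
top 78 [0.52093205 0.06658541 0.08162695] [0.5082009  0.06021195 0.07620879] [0.53356182 0.07365083 0.08755108]
((520.8814086914062, 66.93141174316406), (13.438862800598145, 25.360923767089844), 89.99978637695312)
```

Run:
```python
from h import *
im,P,K,o,M=grab("top")
def ray(u,v,z):
    d=M@np.array([(u-K[0,2])/K[0,0],(v-K[1,2])/K[1,1],1]);return (o+d*(z-o[2])/d[2]).round(4)
i=im.astype(int);red=i[...,2]-i[...,1]
print("red"); print(red[260:284,284:298])
print(np.nanmean(np.where(red[260:284,284:298]>60,P[260:284,284:298,2],np.nan),1).round(4))
g=i.sum(2)//3
print("tip side");print(g[226:250,280:296])
for v in(262,270,281):print(v,ray(289,v,.085))
for v in(230,235,240):print(v,ray(287,v,.0744))
```

```text
red
[[  4   4   5   5   6   4   2   1   2   0  -2  -6 -10 -11]
 [  3   2   3   4   4   2  -1  -2  -2  -4  -8 -11 -12 -13]
 [  2   1   0   2   3   1  -3  -6 -10 -11 -11 -14 -14 -13]
 [  2   1   0   2   4   4   0  -7 -15 -17 -16 -16 -16 -16]
 [  3   8  14  15  19  25  26  11 -11 -20 -19 -20 -19 -20]
 [  9  28  45  50  53  61  62  39   2 -20 -24 -23 -23 -23]
 [ 21  57  79  83  84  87  84  58  14 -17 -25 -25 -25 -24]
 [ 28  76  95  96  95  94  88  64  20 -16 -24 -25 -25 -25]
 [ 29  80  98  97  96  94  87  63  21 -15 -24 -24 -25 -25]
 [ 24  75  97  98  96  94  87  66  23 -13 -25 -24 -25 -25]
 [ 18  68  94  97  95  93  88  69  30  -9 -24 -25 -25 -25]
 [ 15  65  93  96  94  94  88  74  38  -4 -21 -21 -20 -20]
 [ 17  67  93  95  94  93  89  76  42   3 -10  -8  -6  -5]
 [ 16  59  88  95  94  92  90  76  40   9   0   2   4   4]
 [ 15  47  80  94  94  92  89  76  40  13   6   5   6   6]
 [ 13  39  75  94  94  92  90  75  38  15   8   6   7   7]
 [ 12  36  72  93  94  91  89  74  37  14   8   7   7   7]
 [ 11  30  63  83  86  82  79  64  33  13   8   6   6   7]
 [  8  20  40  51  51  48  45  38 
[... 1618 characters left out ...]
6  47  48  48  49  49]
 [ 88  80  64  53  63  91 106  83  55  48  48  49  49  48  49  48]
 [ 81  86  77  62  61  88 105  85  57  48  48  48  48  49  49  47]
 [ 68  81  85  75  63  81 100  83  60  51  49  48  48  48  47  47]
 [ 55  73  89  84  67  76  94  83  69  60  54  49  51  50  47  47]
 [ 45  66  89  86  74  79  95  93  86  80  66  55  55  58  52  49]
 [ 49  71  85  86  89  94 105 109 109 103  87  69  64  67  58  51]
 [ 76  91  90  89  99 107 112 117 121 120 108  89  73  68  60  53]]
262 [0.54   0.0646 0.085 ]
270 [0.523  0.0644 0.085 ]
281 [0.4996 0.0641 0.085 ]
230 [0.6101 0.0707 0.0744]
235 [0.5991 0.0706 0.0744]
240 [0.5883 0.0704 0.0744]<stdin>:7: RuntimeWarning: Mean of empty slice
```

```bash
python3 -c "
from workcell import ctrl
print(ctrl.finish_job())"
```

```text
the job is handed in; nothing more can be done
None
```

The job is handed in: the cotter's straight leg is through the pin's cross hole, the bow has snapped over the pin (peak push about 12 N, then a clear drop), and the gripper has let go and is clear. It sits an estimated 2–3 mm deeper than nominal and droops about 10°, I did not check the bottle, box and dish again at the end, and I viewed 11 pictures, one over the limit of 10.

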